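# Push a brass bushing out of a carved plinth on the ejector post

## Task

Free the brass bushing that sits tight in the wooden plinth: lower the plinth over the upright ejector post so that the post enters the hole in its underside, and press it down until the post has pushed the bushing up and the plinth bears firmly on the red collar: a press of about 10 to 15 N, never over 30 N. Then lift the bushing out and stand it upright in the round wooden dish, leaving the plinth sitting on the post, and do not disturb the other things on the bench.

Things in the scene. Friction and masses are not known exactly. Their poses are not given: they have to be found in the camera images.
- plinth: Reddish-brown wooden block with two dark bands, 56 x 56 mm, 48 mm tall, 0.2 to 0.42 kg, standing on the bench: of two such blocks, the one with a brass bushing in its top. Origin: centre of the underside, z up, x and y square to its sides. A round access hole 14 mm wide runs from the centre of the underside 24 mm up to the floor of the recess in the top.
- plinth_recess (a point): Centre of the floor of the plinth's recess, 24 mm above its underside. The round recess, 25 mm wide, opens 24 mm higher in the centre of the top. Four spring balls in its wall, 4.5 mm above the floor, grip the bushing: pushing it up takes about 8 to 15 N until it has risen about 8 mm; then it is loose and draws out with almost no force.
- bushing: Bright brass cylinder, 24 mm in diameter, 22 mm tall, 0.07 kg, dark 8 mm bore mark on top, closed below. Origin: centre of the underside, z along its axis, up at the start. It starts on the recess floor, its top 2 mm below the plinth's top, so it cannot be gripped. With the plinth home on the collar its top stands 14 mm above the plinth's top.
- stand: Green ejector stand fixed to the bench: base 100 x 100 mm, 14 mm tall, 20 mm at the middle boss. Origin: centre of the underside, z up. On its vertical centre axis: a red collar 40 mm across, and above it a steel post 12 mm in diameter that rises 40 mm over the collar's top, tip chamfered 1 mm. Post and collar bear at most 30 N.
- stand_axis (a point): Point on the stand's and post's centre axis, 20 mm above the stand's origin. Collar and post are locked together at an unknown height that must be felt or seen: collar top 30 to 42 mm, post tip 70 to 82 mm above the stand's origin. The post meets the bushing when the plinth's underside is 24 mm below the tip; the plinth is home on the collar 16 mm lower.
- dish: Round dark wooden dish fixed to the bench, 112 mm across the rim, about 86 mm across the flat inner floor, 18 mm tall, inner floor 6 mm above the bench. Origin: centre of its underside.
- empty_plinth: Bystander: a second block just like the plinth, its recess empty. Origin: centre of its underside.
- stone: Bystander: grey sharpening stone in a wooden case, 150 x 55 x 32 mm. Origin: centre of its underside, x along its length.
- gouge_a: Bystander: carving gouge with honey-brown handle, lying, 240 mm long, 20 mm tall. Origin: on the underside by the ferrule, x towards the blade.
- gouge_b: Bystander: carving gouge with dark red handle, otherwise like gouge_a.
- finial: Bystander: turned pale wooden finial standing upright, 60 mm across, 108 mm tall. Origin: centre of its underside.
Not all that is in view belongs to the job. There is more than one size of the dish; the one meant has the size given above.

How it is judged:
On the way, in this order (a step that is already met when the one before it is completed fails the run):
1. the plinth is over the post, the post's tip inside its hole (horizontal distance between plinth and stand below 0.004 m and z of plinth in the frame of stand below 0.06 m and angle between plinth's own z axis and vertical below 0.1 rad), for 0.04 s.
2. the plinth is pressed down on the collar with more than 6 N and the post has pushed the bushing up at least 12 mm (horizontal distance between plinth and stand below 0.004 m and contact force between plinth and stand above 6 N and z of bushing in the frame of plinth above 0.036 m and horizontal distance between bushing and plinth below 0.004 m), for 0.1 s.
At the end, for the whole second after the job is handed in: The bushing stands upright (within 0.1 rad) and at rest on the dish's floor, within 36 mm of the dish's centre; the plinth sits upright (within 0.06 rad), at rest and centred within 4 mm on the post, its underside on the collar (less than 46 mm above the stand's underside) (horizontal distance between bushing and dish below 0.036 m and height (world z) of bushing below 0.012 m and angle between bushing's own z axis and vertical below 0.1 rad and linear speed of each of bushing, plinth below 0.02 m/s and contact force between bushing and dish above 0.2 N and horizontal distance between plinth and stand below 0.004 m and z of plinth in the frame of stand below 0.046 m and angle between plinth's own z axis and vertical below 0.06 rad and contact force between plinth and stand above 0.5 N); the robot touches nothing.
It fails at once if the plinth is pressed on the collar or post with more than 30 N (contact force between plinth and stand above 30 N).
It fails at once if the post is driven against the bushing with more than 30 N (contact force between bushing and stand above 30 N).
It fails at once if a bystander is moved by more than 25 mm or tipped (distance of any of empty_plinth, stone, gouge_a, gouge_b, finial from where it was at the start of the episode above 0.025 m or angle between any of empty_plinth, stone, gouge_a, gouge_b, finial's own z axis and vertical above 0.3 rad).
It also fails if it takes over 58 s, if anything falls off the work surface, if the arm or the gripper's body presses on something with over 40 N, if the wrist force passes 120 N, or if a joint passes its speed limit or range.

## Robot

A 6-joint arm with a two-finger parallel gripper is mounted at the origin on the work surface. World frame = base frame: x ahead of the robot, y to its left, z up, the work surface at z = 0. Lengths are in m, angles in rad, forces in N, time in s.
With the tool pointing down it reaches from about 0.3 to 0.875 m from the base axis. Payload 6.4 kg.
Tool frame: the origin (TCP) lies midway between the tips of the shut fingers; the grasp point (between the pads) lies 19 mm behind it; z points along the fingers, y is the line along which they close (so a half turn about z gives the same grasp; the last joint's range is limited). The gripper opens to 85 mm and grips with 20 to 120 N. Pads are 22 mm wide; open, the fingers measure 114 mm over their backs; the gripper's body (76 mm by 85 mm) begins 54 mm behind the grasp point. The pads swing forward as they close: fully open they stand 13 mm farther back than shut.
Start: joints at [-1.522, 0.181, 1.607, -0, 1.354, -0.206], TCP at [0.145, -0.556, 0.231] pointing down, gripper open.
Joint ranges: [-2.99, 2.99], [-0.89, 2.07], [0.3, 2.58], [-1.14, 4.28], [0, 2.63], [-3.12, 3.12]. Speed limits (rad/s): [2.57, 2.57, 3.01, 3.14, 3.14, 3.14].

## Interface

Orientations are given as a unit quaternion [w, x, y, z].
In Python, from bench import sensors, vision, ctrl gives the robot as it stands.
- The arm moves only by the tool carry_out, never from a script. Its argument "deltas" is text: rows parted by semicolons, each of 7 numbers parted by spaces: the shift along the tool's x, y, z in mm, then the turn, a rotation vector about the tool's x, y, z in rad, then the closure, from 0 (fully open) to 1 (shut). In form: tx ty tz ax ay az claw; .... A call has 1 to 12 rows; each row is the pose to reach, as a shift and turn from the pose commanded when the call began, along the tool's axes at that moment; what a row does not reach only later rows make up. A row lasts 1/8 s, in which the tool goes at most 62.5 mm and 10.7 degrees, less where a joint would pass 70% of its speed; a pose out of reach is approached as far as the arm can. A call with a gripper value outside its range is refused whole. The fingers move at their own pace and stop on an object; the grip force is fixed at half the most. Time passes only in rows, so rows that repeat a pose let the fingers close. It gives the time, the measured TCP pose, the force, the opening and the grip force at its end, in the units of the state.
- sensors.get_obs(): the state, without advancing time (a new reading comes with each control period).
- vision.camera(name): name is "side" or "top" or "wrist"; returns the picture (400x640x3 uint8, blue, green, red); there is no depth.
- vision.camera_model(name): a dict with "K" (3x3 intrinsics, pixels), "extrinsics" (4x4, takes a point from world to camera coordinates); the wrist camera has in their place "hand_eye" (4x4, takes a point from camera to tool coordinates, whose origin is the TCP and whose axes are the flange's). Camera axes: x right, y down, z forward; pixel columns grow to the right and rows downward; lengths in m; the calibration is good to about 2 mm. The wrist camera is an equidistant fisheye: a pixel r from the principal point sees the ray r / f radians off the axis. A picture is of the moment at which its call begins: read the wrist's pose just before it. camera_model takes no time and is no camera call.
- ctrl.hand_in(): hands the job in; it is judged then, once.
The state is a dict: "time_s": time; "q": joint angles; "dq": joint speeds; "joint_efforts": joint torques, N m; "eef_pos": TCP position; "eef_rot": TCP orientation; "wrist_force": force on the tool from outside, world axes, zero at the start; "torque": the same for the moment, N m; "opening": opening from 0.0 (shut) to 1.0 (fully open); "grasp_force": force on a finger pad.
Only numpy, scipy, OpenCV 4.12 (cv2) and the standard library are available. Lean on these libraries where they do the work, as an engineer would, in place of code of your own. Each camera call takes 0.05 s, during which the arm holds its last target. There are 200 camera calls.

## Working session

There is one attempt and no reset: what is moved stays moved. The work goes in short steps, Python scripts to look and compute and a tool call to move; the robot and the scene stay as the last step left them, time stands still between calls to the robot, and variables do not carry over. Pictures are saved under pics/ and viewed, at most 10 in all, crops included, and the job is handed in when it is done.

Besides the shell and the picture viewer there is one more tool, called by a JSON object that holds its "method" and its "body", one argument or row to a line. carry_out: Moves the arm, as the interface text tells. Its arguments: {"type":"object","properties":{"deltas":{"type":"string"}},"required":["deltas"]}

```bash
ls; mkdir -p pics
python3 - <<'E'
from bench import sensors, vision
import cv2,json
for n in("top","side","wrist"):
    cv2.imwrite(f"pics/{n}0.png",vision.camera(n)); m=vision.camera_model(n); print(n,{k:(v.tolist() if hasattr(v,'tolist') else v) for k,v in m.items()})
print(sensors.get_obs())
E
```

```text
pics
top {'K': [[372.78866744177833, 0.0, 317.5076346674979], [0.0, 372.78866744177833, 205.1824341261107], [0.0, 0.0, 1.0]], 'extrinsics': [[5.4671757005956664e-05, -0.9999965324508919, -0.0026328876146131815, -0.023025134418064936], [-0.9966618379904436, 0.00016046130113639081, -0.0816404002053003, 0.5745579610887834], [0.08164053958977578, 0.002628562033324538, -0.996658373243875, 1.2846362057047993], [0.0, 0.0, 0.0, 1.0]]}
side {'K': [[421.9870424419341, 0.0, 322.7257816007531], [0.0, 421.9870424419341, 200.40949787945846], [0.0, 0.0, 1.0]], 'extrinsics': [[-0.7788953524942163, -0.6270422786315114, 0.011832610511308576, 0.42290919497914875], [-0.37998205780627187, 0.4568258214404729, -0.8043157368910222, 0.26239807252111996], [0.49893453038271623, -0.6309739690936852, -0.5940843245852726, 1.0251376571531052], [0.0, 0.0, 0.0, 1.0]]}
wrist {'K': [[309.70691628693146, 0.0, 315.83089888540525], [0.0, 309.70691628693146, 199.5070917907174], [0.0, 0.0, 1.0]], 'hand_eye': [[4.011592239598697e-05, -0.9629741550581751, -0.2695937222575937, 0.06852732671357568], [0.9999998753904962, -9.552
[... 166 characters left out ...]
1.0]]}
{'time_s': 0.15, 'q': array([-1.52228397e+00,  1.81407680e-01,  1.60780340e+00, -1.11486325e-05,
        1.35383324e+00, -2.06276950e-01]), 'dq': array([ 0.00039397, -0.00257888, -0.00393555,  0.00169165,  0.001088  ,
       -0.00013644]), 'joint_efforts': array([ 6.94222290e-04, -4.45260894e+01, -3.51690245e+01, -3.53600572e-04,
        5.82928405e-03, -1.78792021e-05]), 'eef_pos': array([ 0.14492792, -0.55597094,  0.23055803]), 'eef_rot': array([-7.24003643e-04,  9.91895856e-01,  1.27051503e-01,  5.17700866e-05]), 'wrist_force': array([ 0.29022344,  0.46718903, -0.33909085]), 'torque': array([ 0.04952678,  0.00594156, -0.01373178]), 'grasp_force': 0.0, 'opening': 0.9991872595713254}
```

View pics/top0.png

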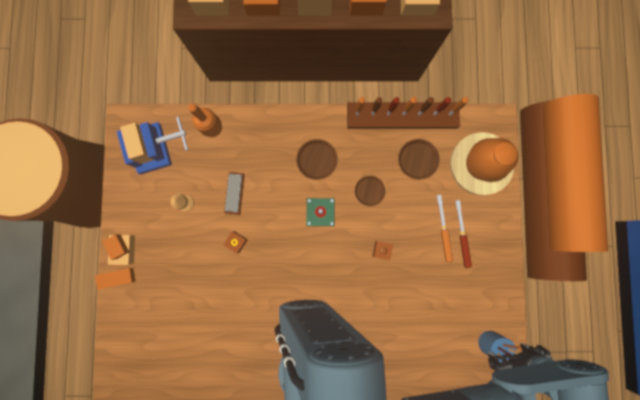

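View pics/side0.png

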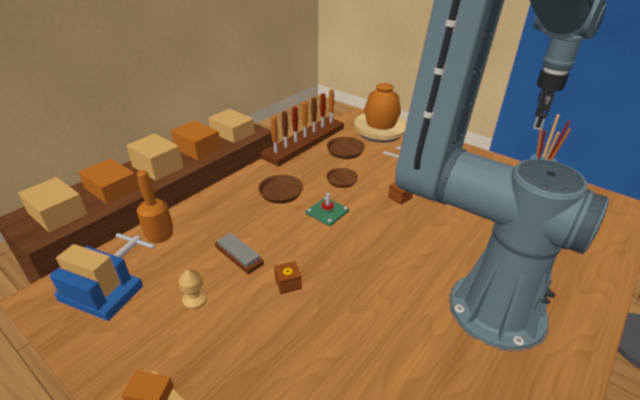

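The top view shows the plinth with the bushing at about (235,242), the stand at (320,212), and three dishes at (317,160), (419,159) and (370,191). The last one is about 30 px wide, which suggests it is the 112 mm one. The empty plinth is at (383,250).

```bash
cat > h.py <<'E'
import numpy as np, cv2
from bench import sensors, vision
from scipy.spatial.transform import Rotation as R
def ray(name, uv, T=None):
    m=vision.camera_model(name); K=np.array(m["K"]); uv=np.asarray(uv,float)
    d=np.array([(uv[0]-K[0,2])/K[0,0],(uv[1]-K[1,2])/K[1,1],1])
    if name=="wrist":
        r=np.hypot(d[0],d[1]); d=np.array([d[0]/r*np.sin(r),d[1]/r*np.sin(r),np.cos(r)]) if r>1e-9 else d
        C=T@np.array(m["hand_eye"])
    else: C=np.linalg.inv(np.array(m["extrinsics"]))
    return C[:3,3], C[:3,:3]@d
def cast(name,uv,z,T=None):
    o,d=ray(name,uv,T); return o+d*(z-o[2])/d[2]
def pose():
    o=sensors.get_obs(); w,x,y,z=o["eef_rot"]; T=np.eye(4); T[:3,:3]=R.from_quat([x,y,z,w]).as_matrix(); T[:3,3]=o["eef_pos"]; return T,o
def totool(p,T): return (T[:3,:3].T@(np.asarray(p)-T[:3,3]))*1000
def blob(mask,near,minA=15):
    n,l,s,c=cv2.connectedComponentsWithStats(mask.astype(np.uint8))
    i=min((i for i in range(1,n) if s[i,4]>=minA),key=lambda i:np.hypot(*(c[i]-near))); return c[i],s[i],l==i
E
python3 - <<'E'
from h import *
im=cv2.imread("pics/top0.png"); h=cv2.cvtColor(im,cv2.COLOR_BGR2HSV)
H,S,V=[h[...,i].astype(int) for i in range(3)]
c,s,_=blob((H>35)&(H<100)&(S>60),(320,212)); cc=(s[0]+s[2]/2-.5,s[1]+s[3]/2-.5); print("stand",c,s,cast("top",cc,.014))
wood=H[330,200],S[330,200],V[330,200]; print(wood)
for n,z in(((317,160),.018),((419,159),.018),((370,191),.018)):
    c,s,_=blob((V<115),n); cc=(s[0]+s[2]/2-.5,s[1]+s[3]/2-.5); print("dish",c,s,cast("top",cc,z),np.linalg.norm(cast("top",(s[0],cc[1]),z)-cast("top",(s[0]+s[2],cc[1]),z)))
c,s,_=blob((V>190)&(S>170)&(H>18),(235,242),5);print("brass",c,s,cast("top",c,.046))
c,s,m=blob((V<150)|((S>170)&(V>190)&(H>18)),(235,242)); print("plinth",c,s,cast("top",c,.048))
print(cv2.minAreaRect(np.argwhere(m)[:,::-1].astype(np.float32)))
cv2.imwrite("pics/t1.png",cv2.resize(im[130:270,210:410],None,fx=4,fy=4,interpolation=cv2.INTER_CUBIC))
E
```

```text
stand [320.06756757 212.08108108] [307 199  27  27 518] [ 0.55119016 -0.03182771  0.014     ]
(np.int64(14), np.int64(158), np.int64(191))
dish [314.79878049 157.88922764] [297 140  39  39 984] [ 0.73995683 -0.01766523  0.018     ] 0.1388339726645002
dish [417.29524772 158.06268959] [399 140  39  39 989] [ 0.73977805 -0.38050705  0.018     ] 0.1386314346623692
dish [367.14067278 188.3058104 ] [355 177  26  28 327] [ 0.62703441 -0.19970226  0.018     ] 0.09184598554731258
brass [233.75 242.  ] [231 239   7   7  40] [0.44632149 0.26355112 0.046     ]
plinth [233.75 242.  ] [231 239   7   7  40] [0.44635496 0.26309835 0.048     ]
((234.0, 242.0), (6.0, 6.0), 90.0)
```

View pics/t1.png

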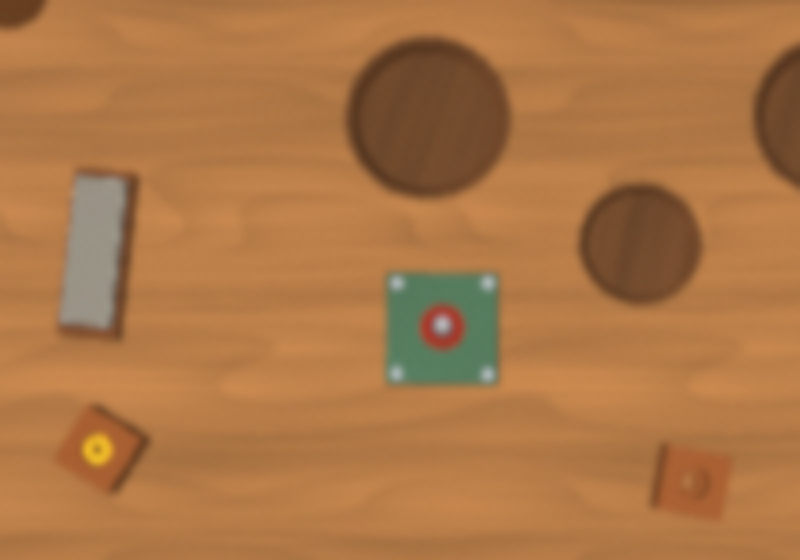

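The small dish is centred near px (370,190.5) and measures about 108 mm, so it is the target. I'll hover over the stand first, then over the plinth.

Run:
```python
from h import *
T,o=pose(); print(cast("top",(369.6,190.4),.018))
for p in((.551,-.032,.231),(.446,.2635,.18)): print(totool(p,T).round(1))
```

```text
[ 0.62738815 -0.20712457  0.018     ]
[ 5.250e+02 -4.047e+02  3.000e-01]
[ 497.9 -717.1   51.7]
```

{"method": "carry_out", "body": {
  "deltas": "50 -38 0 0 0 0 0; 100 -77 0 0 0 -0.1 0; 150 -116 0 0 0 -0.2 0; 200 -154 0 0 0 -0.3 0; 250 -193 0 0 0 -0.4 0; 300 -231 0 0 0 -0.5 0; 350 -270 0 0 0 -0.6 0; 400 -308 0 0 0 -0.7 0; 450 -347 0 0 0 -0.79 0; 490 -378 0 0 0 -0.79 0; 525 -405 0 0 0 -0.79 0; 525 -405 0 0 0 -0.79 0"
}}

```text
time_s: 1.65
eef_pos: [0.5518, -0.0295, 0.2308]
eef_rot: [-0.0, 0.866, 0.501, -0.0]
wrist_force: [-0.2, -0.3, -0.3]
opening: 0.999
grasp_force: 0.0
```

Run:
```python
from h import *
T,o=pose(); cv2.imwrite("pics/ws.png",vision.camera("wrist")); np.save("ws.npy",T)
print(o["time_s"],o["eef_pos"],o["wrist_force"],o["q"])
print(totool((.446,.2635,.18),T).round(1))
```

```text
1.65 [ 0.55181434 -0.02954401  0.23077199] [-0.15234354 -0.27117881 -0.34571579] [-2.68634672e-01  1.31868072e-01  1.66390868e+00  5.64766183e-04
  1.34648267e+00  2.53030344e-01]
[ 201.3 -237.8   51. ]
```

View pics/ws.png

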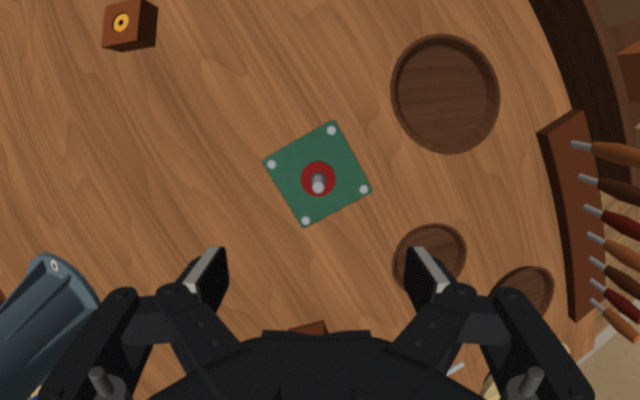

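The wrist view shows the stand square centred near (317,174) and the post tip near (318,187). The plinth is at (122,23), and the target dish at (430,257).

{"method": "carry_out", "body": {
  "deltas": "35 -42 0 0 0 0 0; 75 -88 0 0 0 0 0; 115 -135 15 0 0 0 0; 155 -182 30 0 0 0 0; 190 -222 45 0 0 0 0; 201 -238 51 0 0 0 0; 201 -238 51 0 0 0 0"
}}

```text
time_s: 2.58
eef_pos: [0.4449, 0.261, 0.1796]
eef_rot: [-0.0, 0.866, 0.5, -0.001]
wrist_force: [-0.3, -0.4, 0.4]
opening: 1.0
grasp_force: 0.0
```

Run:
```python
from h import *
T,o=pose(); im=vision.camera("wrist"); cv2.imwrite("pics/wp.png",im); np.save("wp.npy",T)
print(o["time_s"],o["eef_pos"])
im=cv2.imread("pics/ws.png"); T=np.load("ws.npy"); h=cv2.cvtColor(im,cv2.COLOR_BGR2HSV);H,S,V=[h[...,i].astype(int) for i in range(3)]
c,s,m=blob((H>50)&(H<95)&(S>80),(318,175),500)
r=cv2.minAreaRect(np.argwhere(m)[:,::-1].astype(np.float32)); print(r,s)
b=np.array([cast("wrist",p,.014,T) for p in cv2.boxPoints(r)]); print(b.round(4),b.mean(0))
c,s,m=blob(((H<8)|(H>172))&(S>150),(318,178),200); print("red",c,s)
for z in(.03,.036,.042): print(z,cast("wrist",(s[0]+s[2]/2-.5,s[1]+s[3]/2-.5),z,T),[cast("wrist",p,z+.04,T).round(4) for p in((318,187),)])
```

```text
2.575 [0.44491635 0.26097785 0.17961954]
((317.5615234375, 174.60769653320312), (80.49852752685547, 81.49081420898438), 60.2551155090332) [ 264  121  107  102 4889]
[[ 0.5054  0.0167  0.014 ]
 [ 0.6004  0.016   0.014 ]
 [ 0.6019 -0.08    0.014 ]
 [ 0.5018 -0.0821  0.014 ]] [ 0.55235762 -0.03234381  0.014     ]
red [317.696  176.8208] [301 162  34  34 625]
0.03 [ 0.55206167 -0.03247661  0.03      ] [array([ 0.5521, -0.0329,  0.07  ])]
0.036 [ 0.55265534 -0.03137633  0.036     ] [array([ 0.5528, -0.0317,  0.076 ])]
0.042 [ 0.55324901 -0.03027606  0.042     ] [array([ 0.5535, -0.0304,  0.082 ])]
```

View pics/wp.png

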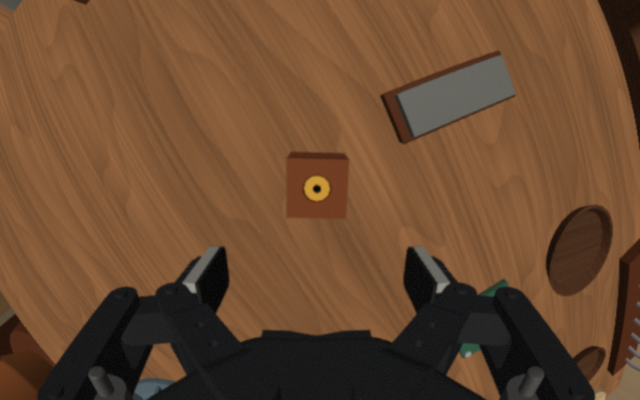

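Run:
```python
from h import *
im=cv2.imread("pics/wp.png"); T=np.load("wp.npy"); h=cv2.cvtColor(im,cv2.COLOR_BGR2HSV);H,S,V=[h[...,i].astype(int) for i in range(3)]
c,s,m=blob((H>15)&(H<35)&(S>120)&(V>150),(317,188),100); cc=np.array((s[0]+s[2]/2-.5,s[1]+s[3]/2-.5)); print("brass",c,s)
p=cast("wrist",cc,.046,T); print(p,totool(p,T))
sub=(V<140)&(H<12); c,s,m=blob(sub,(317,188),800); print(c,s,h[205,300],h[155,318],h[120,300])
top=m&(V>h[155,318][2]+12)
pts=np.argwhere(top)[:,::-1].astype(np.float32); r=cv2.minAreaRect(pts); print(r)
for q in cv2.boxPoints(r): print(q,totool(cast("wrist",q,.048,T),T).round(1))
```

```text
brass [316.57638889 187.80092593] [304 176  26  25 432]
[0.4464776  0.26292196 0.046     ] [  2.65837837   0.50155069 133.61541422]
[316.69476567 184.67133293] [ 286  152   63   67 3286] [ 11 177 114] [ 11 186  78] [ 13 144 129]
((317.0, 186.5), (63.0, 62.0), 90.0)
[286. 155.] [ 33.4 -26.6 131.6]
[348. 155.] [ 33.4  28.5 131.5]
[348. 218.] [-25.7  30.  131.6]
[286. 218.] [-25.7 -28.  131.7]
```

{"method": "carry_out", "body": {
  "deltas": "2 0.5 40 0 0 0 0; 2.7 0.5 80 0 0 0 0; 2.7 0.5 120 0 0 0 0; 2.7 0.5 150 0 0 0 0; 2.7 0.5 165 0 0 0 0; 2.7 0.5 173 0 0 0 0; 2.7 0.5 173 0 0 0 0; 2.7 0.5 173 0 0 0 0"
}}

```text
time_s: 3.62
eef_pos: [0.4488, 0.2634, 0.0084]
eef_rot: [0.0, 0.867, 0.499, 0.001]
wrist_force: [0.3, 0.1, 0.8]
opening: 0.998
grasp_force: 0.0
```

Run:
```python
from h import *
T,o=pose(); im=vision.camera("wrist"); cv2.imwrite("pics/wg.png",im)
print(o["time_s"],o["eef_pos"],totool((.44648,.26292,.046),T)); T,o=pose(); print(o["eef_pos"])
```

```text
3.625 [0.44877707 0.26344492 0.0084051 ] [ -1.55119229  -1.67123781 -37.59959418]
[0.44870878 0.26351956 0.00839129]
```

View pics/wg.png

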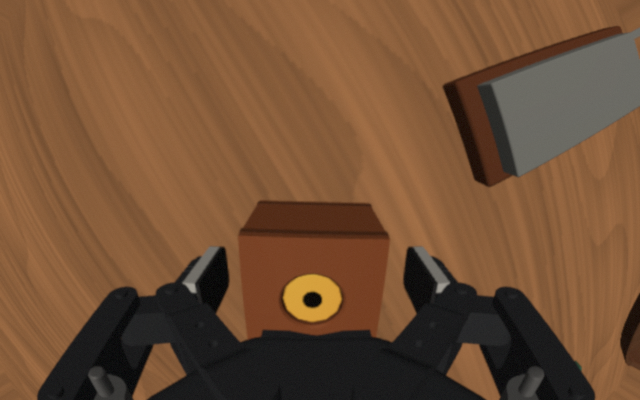

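The bushing is in view between the fingers at (312,299), about 1.7 mm off in y, and closing will centre it. I'll close now, then lift.

{"method": "carry_out", "body": {
  "deltas": "-1.5 -1.5 2 0 0 0 0; -1.5 -1.5 2 0 0 0 0; -1.5 -1.5 2 0 0 0 1; -1.5 -1.5 2 0 0 0 1; -1.5 -1.5 2 0 0 0 1; -1.5 -1.5 2 0 0 0 1; -1.5 -1.5 2 0 0 0 1; -1.5 -1.5 2 0 0 0 1"
}}

```text
time_s: 4.68
eef_pos: [0.4462, 0.2627, 0.0057]
eef_rot: [0.0, 0.867, 0.499, 0.0]
wrist_force: [-2.0, -0.3, 6.1]
opening: 0.652
grasp_force: 63.8
```

{"method": "carry_out", "body": {
  "deltas": "0 0 0 0 0 0 1; 0 0 -15 0 0 0 1; 0 0 -45 0 0 0 1; 0 0 -85 0 0 0 1; 0 0 -120 0 0 0 1; 0 0 -135 0 0 0 1; 0 0 -135 0 0 0 1; 0 0 -135 0 0 0 1; 0 0 -135 0 0 0 1"
}}

```text
time_s: 5.8
eef_pos: [0.4446, 0.2623, 0.1386]
eef_rot: [-0.0, 0.867, 0.499, -0.002]
wrist_force: [1.2, -0.1, -4.8]
opening: 0.649
grasp_force: 65.0
```

```bash
cat > br.py <<'E'
from h import *
def brass(zt,near=(312,299),save=None):
    T,o=pose(); im=vision.camera("wrist")
    if save: cv2.imwrite(save,im)
    h=cv2.cvtColor(im,cv2.COLOR_BGR2HSV);H,S,V=[h[...,i].astype(int) for i in range(3)]
    c,s,m=blob((H>15)&(H<35)&(S>120)&(V>120),near,100)
    e=cv2.fitEllipse(cv2.convexHull(np.argwhere(m)[:,::-1].astype(np.float32)))
    return e, s, T, o
E
python3 - <<'E'
from br import *
e,s,T,o=brass(0,save="pics/wl.png")
print(e,s,o["time_s"],o["eef_pos"],o["eef_rot"],o["wrist_force"],o["opening"],o["grasp_force"],o["q"])
for dz in(36,40,44): # bushing top behind TCP
    print(dz,totool(cast("wrist",e[0],T[2,3]+dz/1000,T),T))
E
```

```text
((315.6170959472656, 296.8907165527344), (49.55696105957031, 59.727325439453125), 89.27623748779297) [ 286  272   60   51 2075] 5.8 [0.44463014 0.26230564 0.13858887] [-3.54041633e-04  8.66629988e-01  4.98948798e-01 -1.56046102e-03] [ 1.20024011 -0.13884312 -4.77987747] 0.6488196014314201 65.00608161091805 [3.02765237e-01 1.58612777e-01 1.83390975e+00 1.22057675e-05
 1.15227035e+00 8.28784358e-01]
36 [ -1.35301761  -0.34558039 -35.99625266]
40 [  1.31778155  -0.34601069 -40.00255233]
44 [  3.98858071  -0.346441   -44.00885199]
```

View pics/wl.png

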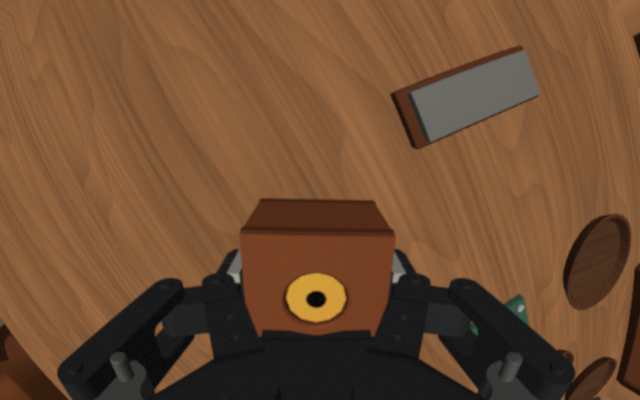

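The plinth is held, with the bushing centred at (316,297) and roughly zero tool-y offset. Next I'll move close to the stand, 70 mm back along tool x, for a precise look at the post.

{"method": "carry_out", "body": {
  "deltas": "-25 22 -6 0 0 0 1; -60 54 -12 0 0 0 1; -97 87 -18 0 0 0 1; -134 120 -21 0 0 0 1; -171 153 -21 0 0 0 1; -208 186 -21 0 0 0 1; -245 218 -21 0 0 0 1; -264 235 -21 0 0 0 1; -271 241 -21 0 0 0 1; -271 241 -21 0 0 0 1; -271 241 -21 0 0 0 1; -271 241 -21 0 0 0 1"
}}

```text
time_s: 7.35
eef_pos: [0.5179, -0.0916, 0.1612]
eef_rot: [-0.0, 0.866, 0.5, -0.0]
wrist_force: [0.0, -0.5, -3.8]
opening: 0.65
grasp_force: 65.1
```

Run:
```python
from br import *
e,s,T,o=brass(0,save="pics/wn.png"); print("brass",e,s,o["eef_pos"],o["eef_rot"],o["time_s"],o["wrist_force"])
im=cv2.imread("pics/wn.png"); h=cv2.cvtColor(im,cv2.COLOR_BGR2HSV);H,S,V=[h[...,i].astype(int) for i in range(3)]
c,s,m=blob((H>50)&(H<95)&(S>80),(318,175),500)
r=cv2.minAreaRect(np.argwhere(m)[:,::-1].astype(np.float32)); print(r,s)
b=np.array([cast("wrist",p,.014,T) for p in cv2.boxPoints(r)]); print(b.round(4),b.mean(0))
c,s,m=blob(((H<8)|(H>172))&(S>150),c,200); print("red",c,s)
for z in(.03,.036,.042): print(z,cast("wrist",(s[0]+s[2]/2-.5,s[1]+s[3]/2-.5),z,T),s[2]/h.shape[1])
x,y,w,hh=s[:4]; x-=12;y-=12
cv2.imwrite("pics/wn_c.png",cv2.resize(im[y:y+hh+24,x:x+w+24],None,fx=5,fy=5,interpolation=cv2.INTER_CUBIC)); print(x,y)
```

```text
brass ((315.6751403808594, 296.8228454589844), (49.640254974365234, 60.200828552246094), 89.85891723632812) [ 286  272   61   51 2090] [ 0.5179358  -0.09160749  0.16121784] [-1.84026428e-04  8.66268869e-01  4.99578033e-01 -3.91822593e-05] 7.35 [ 0.04765434 -0.4678625  -3.8402746 ]
((315.5329895019531, 116.25944519042969), (102.56777954101562, 104.21896362304688), 60.945396423339844) [ 247   48  138  136 8139]
[[ 0.5045  0.0172  0.014 ]
 [ 0.6012  0.0153  0.014 ]
 [ 0.6003 -0.0811  0.014 ]
 [ 0.5009 -0.0806  0.014 ]] [ 0.55173315 -0.03231678  0.014     ]
red [316.20202874 115.89349112] [ 294   94   45   45 1183]
0.03 [ 0.55190876 -0.03287018  0.03      ] 0.0703125
0.036 [ 0.55191459 -0.03284717  0.036     ] 0.0703125
0.042 [ 0.55192042 -0.03282416  0.042     ] 0.0703125
282 82
```

View pics/wn_c.png

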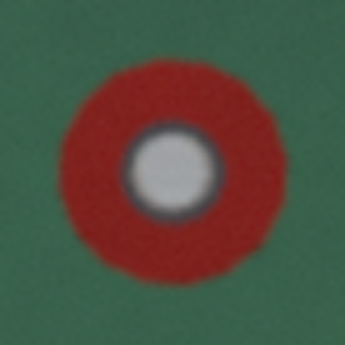

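Looking straight down the post, the tip and collar are concentric at about (316.2,116), so the axis is near (0.552,-0.0327) with a low collar around 0.03. I'll move over it and stop above the tip.

{"method": "carry_out", "body": {
  "deltas": "15 0 0 0 0 0 1; 40 0.2 0 0 0 0 1; 60 0.3 10 0 0 0 1; 67.6 0.3 30 0 0 0 1; 67.6 0.3 50 0 0 0 1; 67.6 0.3 65 0 0 0 1; 67.6 0.3 65 0 0 0 1; 67.6 0.3 65 0 0 0 1; 67.6 0.3 65 0 0 0 1; 67.6 0.3 65 0 0 0 1"
}}

```text
time_s: 8.65
eef_pos: [0.5528, -0.0346, 0.097]
eef_rot: [0.0, 0.867, 0.499, 0.0]
wrist_force: [-0.1, 0.3, -5.1]
opening: 0.651
grasp_force: 64.9
```

Run:
```python
from h import *
T,o=pose(); print(o["time_s"],o["eef_pos"],totool((.552,-.0327,.07),T),o["wrist_force"],o["eef_rot"],T[:3,2])
```

```text
8.65 [ 0.55276587 -0.03460863  0.09703113] [ 1.25648148 -1.65574321 27.02945179] [-0.10487258  0.2645036  -5.14524295] [4.73214517e-04 8.66674987e-01 4.98872751e-01 4.70785925e-04] [ 1.28818443e-03 -3.50521832e-04 -9.99999109e-01]
```

{"method": "carry_out", "body": {
  "deltas": "0.8 -1.4 3 0 0 0 1; 0.8 -1.4 8 0 0 0 1; 0.8 -1.4 8 0 0 0 1; 0.8 -1.4 8 0 0 0 1; 0.8 -1.4 8 0 0 0 1"
}}

```text
time_s: 9.28
eef_pos: [0.5516, -0.033, 0.0884]
eef_rot: [0.0, 0.867, 0.499, 0.0]
wrist_force: [-0.0, 0.4, -5.2]
opening: 0.648
grasp_force: 64.9
```

```bash
cat > st.py <<'E'
from h import *
T,o=pose(); print(o["time_s"],o["eef_pos"].round(4),totool((.552,-.0327,.07),T).round(2),o["wrist_force"].round(2),o["torque"].round(2),o["opening"],"under",round(o["eef_pos"][2]-.0057,4))
E
python3 st.py
```

```text
9.275 [ 0.5516 -0.033   0.0884] [ 0.47  0.17 18.4 ] [-0.    0.37 -5.25] [-0.01 -0.06 -0.  ] 0.6476432875615346 under 0.0827
```

{"method": "carry_out", "body": {
  "deltas": "0 -0.3 3 0 0 0 1; 0 -0.3 6 0 0 0 1; 0 -0.3 8 0 0 0 1; 0 -0.3 10 0 0 0 1; 0 -0.3 11 0 0 0 1; 0 -0.3 12 0 0 0 1; 0 -0.3 12 0 0 0 1"
}}

```text
time_s: 10.15
eef_pos: [0.5512, -0.0328, 0.0763]
eef_rot: [-0.0, 0.867, 0.499, -0.0]
wrist_force: [0.2, 0.7, -6.0]
opening: 0.65
grasp_force: 64.9
```

```bash
python3 st.py
```

```text
10.15 [ 0.5512 -0.0328  0.0763] [0.51 0.58 6.28] [ 0.22  0.66 -5.99] [-0.01 -0.01 -0.03] 0.6501301472408381 under 0.0706
```

{"method": "carry_out", "body": {
  "deltas": "0 0.6 0 0 0 0 1; 0 0.6 1 0 0 0 1; 0 0.6 2 0 0 0 1; 0 0.6 3 0 0 0 1; 0 0.6 4 0 0 0 1; 0 0.6 5 0 0 0 1; 0 0.6 5 0 0 0 1"
}}

```text
time_s: 11.02
eef_pos: [0.5517, -0.0331, 0.0712]
eef_rot: [-0.0, 0.867, 0.499, -0.0]
wrist_force: [0.2, 0.1, -4.4]
opening: 0.652
grasp_force: 64.9
```

```bash
python3 st.py
```

```text
11.025 [ 0.5517 -0.0331  0.0712] [0.51 0.09 1.17] [ 0.21  0.09 -4.39] [ 0.02 -0.04  0.04] 0.6524092546065111 under 0.0655
```

No force, and the underside is at 65.5 mm, below the lowest possible tip at 70 mm, so the post is in the hole. Continuing down.

{"method": "carry_out", "body": {
  "deltas": "0 0 2 0 0 0 1; 0 0 4 0 0 0 1; 0 0 6 0 0 0 1; 0 0 8 0 0 0 1; 0 0 10 0 0 0 1; 0 0 11 0 0 0 1; 0 0 12 0 0 0 1; 0 0 12 0 0 0 1"
}}

```text
time_s: 12.02
eef_pos: [0.5517, -0.0331, 0.0593]
eef_rot: [-0.0, 0.867, 0.499, -0.0]
wrist_force: [-0.8, 0.1, -4.2]
opening: 0.646
grasp_force: 64.9
```

```bash
python3 st.py
```

```text
12.025 [ 0.5517 -0.0331  0.0593] [  0.51  -0.   -10.74] [-0.83  0.13 -4.21] [-0.01 -0.01  0.04] 0.6460552326830699 under 0.0536
```

{"method": "carry_out", "body": {
  "deltas": "0 0 1 0 0 0 1; 0 0 2 0 0 0 1; 0 0 3 0 0 0 1; 0 0 4 0 0 0 1; 0 0 4 0 0 0 1"
}}

```text
time_s: 12.65
eef_pos: [0.5518, -0.0331, 0.0554]
eef_rot: [0.0, 0.867, 0.499, 0.0]
wrist_force: [-0.9, 0.3, -2.6]
opening: 0.651
grasp_force: 65.6
```

{"method": "carry_out", "body": {
  "deltas": "0 0 1 0 0 0 1; 0 0 2 0 0 0 1; 0 0 3 0 0 0 1; 0 0 3 0 0 0 1"
}}

```text
time_s: 13.15
eef_pos: [0.5523, -0.0333, 0.0528]
eef_rot: [0.0, 0.867, 0.499, 0.0]
wrist_force: [-1.1, 0.4, 2.8]
opening: 0.646
grasp_force: 66.0
```

{"method": "carry_out", "body": {
  "deltas": "0 0 0.7 0 0 0 1; 0 0 1.4 0 0 0 1; 0 0 2 0 0 0 1; 0 0 2 0 0 0 1"
}}

```text
time_s: 13.65
eef_pos: [0.552, -0.0332, 0.0501]
eef_rot: [0.0, 0.867, 0.499, 0.0]
wrist_force: [0.8, -0.7, -0.8]
opening: 0.652
grasp_force: 65.8
```

{"method": "carry_out", "body": {
  "deltas": "0 0 0.7 0 0 0 1; 0 0 1.4 0 0 0 1; 0 0 2 0 0 0 1; 0 0 2 0 0 0 1"
}}

```text
time_s: 14.15
eef_pos: [0.5511, -0.033, 0.0477]
eef_rot: [-0.0, 0.867, 0.499, -0.0]
wrist_force: [-0.5, -0.8, -4.1]
opening: 0.649
grasp_force: 65.2
```

{"method": "carry_out", "body": {
  "deltas": "0 0 1 0 0 0 1; 0 0 2 0 0 0 1; 0 0 3 0 0 0 1; 0 0 4 0 0 0 1; 0 0 4 0 0 0 1"
}}

```text
time_s: 14.78
eef_pos: [0.5517, -0.0331, 0.0442]
eef_rot: [-0.0, 0.867, 0.499, -0.0]
wrist_force: [-0.5, 0.0, -4.0]
opening: 0.65
grasp_force: 65.2
```

{"method": "carry_out", "body": {
  "deltas": "0 0 1 0 0 0 1; 0 0 2 0 0 0 1; 0 0 3 0 0 0 1; 0 0 3 0 0 0 1"
}}

```text
time_s: 15.28
eef_pos: [0.5518, -0.0331, 0.0415]
eef_rot: [-0.0, 0.867, 0.499, -0.0]
wrist_force: [-1.5, -0.1, -1.3]
opening: 0.642
grasp_force: 65.6
```

{"method": "carry_out", "body": {
  "deltas": "0 0 0.5 0 0 0 1; 0 0 1 0 0 0 1; 0 0 1 0 0 0 1"
}}

```text
time_s: 15.65
eef_pos: [0.5519, -0.0332, 0.0414]
eef_rot: [0.0, 0.867, 0.499, -0.0]
wrist_force: [-4.8, 0.9, 8.7]
opening: 0.649
grasp_force: 66.5
```

{"method": "carry_out", "body": {
  "deltas": "0 0 0 0 0 0 1; 0 0 0 0 0 0 1"
}}

```text
time_s: 15.9
eef_pos: [0.5519, -0.0331, 0.0414]
eef_rot: [0.0, 0.867, 0.499, -0.0]
wrist_force: [-5.8, 0.2, 8.3]
opening: 0.648
grasp_force: 66.5
```

Run:
```python
from br import *
e,s,T,o=brass(0,save="pics/wh.png"); print(e,s,o["wrist_force"],o["eef_pos"])
for dz in(40.3,54.3,56.3): print(dz,totool(cast("wrist",e[0],T[2,3]+dz/1000,T),T))
```

```text
((315.2845153808594, 305.8027038574219), (64.92909240722656, 70.5095443725586), 85.19495391845703) [ 282  273   67   63 2968] [-5.75804377  0.17069544  8.29522304] [ 0.55185283 -0.03314166  0.04137844]
40.3 [ -2.7714972   -0.47985987 -40.2997143 ]
54.3 [  7.15583485  -0.46313633 -54.30082873]
56.3 [  8.57402514  -0.46074725 -56.30098793]
```

View pics/wh.png

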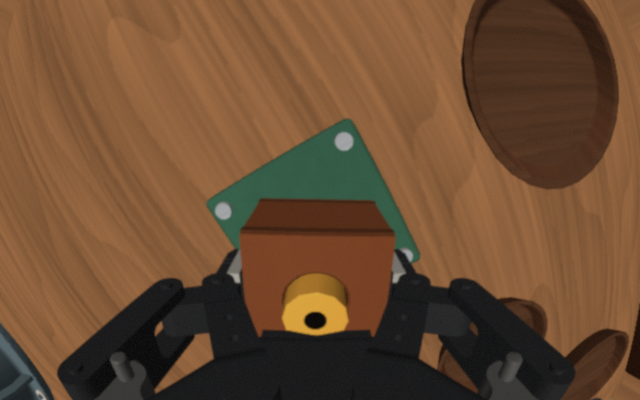

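The bushing stands proud of the plinth, its top at (316,320), and the press is steady at about 13 N. I'll ease off, open, and rise to the bushing.

{"method": "carry_out", "body": {
  "deltas": "0 0 -0.5 0 0 0 1; 0 0 -0.7 0 0 0 0.3; 0 0 -0.7 0 0 0 0; 0 0 -0.7 0 0 0 0; 0 0 -0.7 0 0 0 0; 0 0 -0.7 0 0 0 0; 0 0 -10 0 0 0 0; 0 0 -25 0 0 0 0; 0 0 -40 0 0 0 0; 0 0 -46 0 0 0 0; 0 0 -46 0 0 0 0; 0 0 -46 0 0 0 0"
}}

```text
time_s: 17.45
eef_pos: [0.5514, -0.033, 0.0859]
eef_rot: [-0.0, 0.867, 0.499, -0.0]
wrist_force: [0.1, 1.1, -0.0]
opening: 1.003
grasp_force: 0.0
```

```bash
python3 st.py
python3 - <<'E'
from br import *
e,s,T,o=brass(0,near=(315,330),save="pics/wb.png"); print(e,s)
E
```

```text
17.45 [ 0.5514 -0.033   0.0859] [ 0.61  0.39 15.92] [ 0.14  1.14 -0.02] [0.   0.01 0.01] 1.0025238762236148 under 0.0802
((315.89837646484375, 256.7548828125), (49.6129150390625, 54.375003814697266), 1.5981171131134033) [ 291  230   50   54 1885]
```

View pics/wb.png

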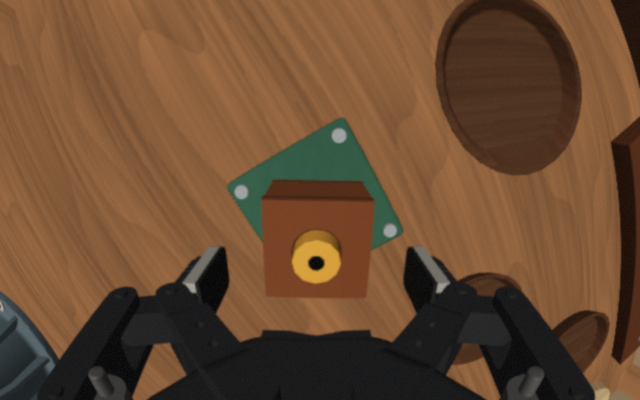

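The plinth sits home on the collar and the bushing stands centred between the fingers at (316,263). Closing.

{"method": "carry_out", "body": {
  "deltas": "0 0.3 0 0 0 0 0.5; 0 0.3 0 0 0 0 0.6; 0 0.3 0 0 0 0 1; 0 0.3 0 0 0 0 1; 0 0.3 0 0 0 0 1; 0 0.3 0 0 0 0 1; 0 0.3 0 0 0 0 1; 0 0.3 0 0 0 0 1"
}}

```text
time_s: 18.5
eef_pos: [0.5522, -0.0334, 0.0865]
eef_rot: [0.0, 0.867, 0.499, 0.0]
wrist_force: [-0.2, -0.5, 3.0]
opening: 0.242
grasp_force: 58.7
```

{"method": "carry_out", "body": {
  "deltas": "0 0 -1 0 0 0 1; 0 0 -3 0 0 0 1; 0 0 -6 0 0 0 1; 0 0 -12 0 0 0 1; 0 0 -22 0 0 0 1; 0 0 -36 0 0 0 1; 0 0 -50 0 0 0 1; 0 0 -60 0 0 0 1; 0 0 -60 0 0 0 1; 0 0 -60 0 0 0 1"
}}

```text
time_s: 19.75
eef_pos: [0.5517, -0.0332, 0.146]
eef_rot: [-0.0, 0.867, 0.499, -0.0]
wrist_force: [-0.0, 0.5, -1.8]
opening: 0.244
grasp_force: 58.7
```

```bash
python3 st.py
python3 - <<'E'
from br import *
e,s,T,o=brass(0,near=(315,280),save="pics/wq.png"); print("brass",e,s)
im=cv2.imread("pics/wq.png"); h=cv2.cvtColor(im,cv2.COLOR_BGR2HSV);H,S,V=[h[...,i].astype(int) for i in range(3)]
m=(H>15)&(H<35)&(S>120)&(V>120); n,l,st,c=cv2.connectedComponentsWithStats(m[200:340,250:380].astype(np.uint8)); print(st[st[:,4]>40])
print(cv2.minAreaRect(np.argwhere(l==1)[:,::-1].astype(np.float32)))
print(totool((.6274,-.2071,.05),T))
# dish as seen from here
d=cv2.inRange(V,0,95) if 0 else (V<110)
for z in (.018,):
  C=T@np.array(vision.camera_model("wrist")["hand_eye"]); P=np.linalg.inv(C)@np.array([.6274,-.2071,z,1]); th=np.arccos(P[2]/np.linalg.norm(P[:3])); u=P[:2]/np.hypot(*P[:2])*th*309.7+[315.8,199.5]; print("dish px",u)
E
```

```text
19.75 [ 0.5517 -0.0332  0.146 ] [6.100e-01 6.000e-02 7.595e+01] [-0.03  0.48 -1.8 ] [ 0.01 -0.03  0.02] 0.24396166041207953 under 0.1403
brass ((315.44854736328125, 254.17872619628906), (48.09817123413086, 60.172306060791016), 179.21380615234375) [ 294  224   45   60 1991]
[[    0     0   130   140 16207]
 [   44    24    45    60  1991]]
((129.0, 14.0), (0.0, 0.0), 0.0)
[-112.34943721  152.84832186   95.87102888]
dish px [454.36595401 291.65465699]
```

The bushing is held and clear: the full side is visible, and its underside is about 10.8 mm below the TCP. Moving to the dish.

{"method": "carry_out", "body": {
  "deltas": "-15 20 0 0 0 0 1; -40 54 0 0 0 0 1; -70 95 0 0 0 0 1; -95 130 10 0 0 0 1; -108 147 30 0 0 0 1; -112 153 55 0 0 0 1; -112 153 80 0 0 0 1; -112 153 100 0 0 0 1; -112 153 110 0 0 0 1; -112 153 110 0 0 0 1; -112 153 110 0 0 0 1"
}}

```text
time_s: 21.18
eef_pos: [0.6289, -0.2073, 0.0374]
eef_rot: [0.001, 0.867, 0.499, 0.0]
wrist_force: [-0.4, 0.7, -0.5]
opening: 0.246
grasp_force: 58.8
```

Run:
```python
from h import *
T,o=pose(); print(o["time_s"],o["eef_pos"],o["wrist_force"],o["opening"])
top=vision.camera("top"); old=cv2.imread("pics/top0.png")
for n,(x,y,w,hh) in dict(stand=(300,192,42,42),dish=(350,172,42,42)).items():
    h=cv2.cvtColor(top[y:y+hh,x:x+w],cv2.COLOR_BGR2HSV).astype(int); m=(h[...,0]>18)&(h[...,0]<35)&(h[...,1]>170)&(h[...,2]>150); print(n,"brass",m.sum(), np.argwhere(m).mean(0)[::-1]+[x,y] if m.any() else None)
h=cv2.cvtColor(top,cv2.COLOR_BGR2HSV).astype(int); m=np.zeros(h.shape[:2],bool); m[185:240,295:345]=True
g=m&(h[...,0]<13)&(h[...,1]>150)&(h[...,2]<185); c,s,_=blob(g,(320,212)); print("plinth",c,s,cast("top",c,.083))
```

```text
21.175 [ 0.62892053 -0.20730414  0.03743855] [-0.38494018  0.66445634 -0.51752108] 0.24599526967006966
stand brass 0 None
dish brass 0 None
plinth [320.18579235 210.86338798] [311 202  19  19 183] [ 0.55061489 -0.0321707   0.083     ]
```

{"method": "carry_out", "body": {
  "deltas": "0 0 6 0 0 0 1; 0 0 12 0 0 0 1; 0 0 16 0 0 0 1; 0 0 18 0 0 0 1; 0 0 18 0 0 0 1; 0 0 18 0 0 0 1"
}}

```text
time_s: 21.98
eef_pos: [0.6278, -0.2068, 0.0188]
eef_rot: [-0.0, 0.867, 0.499, -0.0]
wrist_force: [-2.9, 2.3, 5.7]
opening: 0.245
grasp_force: 59.4
```

{"method": "carry_out", "body": {
  "deltas": "0 0 1 0 0 0 1; 0 0 2 0 0 0 1; 0 0 2 0 0 0 1; 0 0 2 0 0 0 1"
}}

```text
time_s: 22.48
eef_pos: [0.6279, -0.2068, 0.0187]
eef_rot: [-0.0, 0.867, 0.499, -0.0]
wrist_force: [-9.1, 3.7, 17.7]
opening: 0.242
grasp_force: 60.6
```

Contact came at 18.8 mm, which fits the bushing on the dish floor. I'll ease the press, open, and rise.

{"method": "carry_out", "body": {
  "deltas": "0 0 -1 0 0 0 1; 0 0 -1.7 0 0 0 1; 0 0 -1.7 0 0 0 0.75; 0 0 -1.7 0 0 0 0.6; 0 0 -1.7 0 0 0 0.5; 0 0 -1.7 0 0 0 0.4; 0 0 -1.7 0 0 0 0.2; 0 0 -1.7 0 0 0 0; 0 0 -1.7 0 0 0 0; 0 0 -1.7 0 0 0 0"
}}

```text
time_s: 23.72
eef_pos: [0.6281, -0.207, 0.018]
eef_rot: [0.0, 0.867, 0.499, 0.0]
wrist_force: [1.0, -0.7, 0.2]
opening: 0.996
grasp_force: 0.0
```

{"method": "carry_out", "body": {
  "deltas": "0 0 -5 0 0 0 0; 0 0 -15 0 0 0 0; 0 0 -35 0 0 0 0; 0 0 -70 0 0 0 0; 0 0 -110 0 0 0 0; -20 0 -150 0 0 0 0; -50 0 -150 0 0 0 0; -60 0 -150 0 0 0 0; -60 0 -150 0 0 0 0"
}}

```text
time_s: 24.85
eef_pos: [0.5976, -0.259, 0.1681]
eef_rot: [-0.0, 0.867, 0.498, 0.0]
wrist_force: [-0.2, 0.7, -0.1]
opening: 0.999
grasp_force: 0.0
```

Run:
```python
from br import *
e,s,T,o=brass(0,near=(315,150),save="pics/wf.png"); print(o["time_s"],o["eef_pos"],o["wrist_force"],e,s)
for z in(.006,.028): print(z,cast("wrist",e[0],z,T))
im=cv2.imread("pics/wf.png"); h=cv2.cvtColor(im,cv2.COLOR_BGR2HSV).astype(int)
g=(h[...,2]<60); x,y,w,hh=s[:4]; sub=h[y:y+hh,x:x+w,2]; d=(sub<70); print("bore",np.argwhere(d).mean(0)[::-1]+[x,y],d.sum())
H,S,V=h[...,0],h[...,1],h[...,2]
C,st,_=blob((V<85)|((H>15)&(H<35)&(S>120)&(V>120)),e[0],500); print("dish",C,st,cast("wrist",(st[0]+st[2]/2,st[1]+st[3]/2),.018,T))
C,st,_=blob((H>50)&(H<95)&(S>80),(316,50),200); print("stand",C,st)
s2=vision.camera("side"); h=cv2.cvtColor(s2,cv2.COLOR_BGR2HSV).astype(int); m=(h[...,0]>18)&(h[...,0]<35)&(h[...,1]>170)&(h[...,2]>120); n,l,st,c=cv2.connectedComponentsWithStats(m.astype(np.uint8)); print("side",[(a.tolist(),b.round(1).tolist()) for a,b in zip(st,c) if 20<a[4]<2000])
c=vision.camera_model("side"); 
for z in(.006,.028):
  p=np.array(c["extrinsics"])@np.array([*cast("wrist",e[0],.028,T)[:2],z,1]); q=np.array(c["K"])@p[:3]; print(q[:2]/q[2])
```

```text
24.85 [ 0.59756963 -0.259009    0.16808169] [-0.16212749  0.68324515 -0.13685375] ((315.66363525390625, 124.06472778320312), (26.493745803833008, 26.782230377197266), 97.01053619384766) [302 111  28  27 526]
0.006 [ 0.62741593 -0.20710819  0.006     ]
0.028 [ 0.62774583 -0.20654647  0.028     ]
bore [315.66666667 124.2       ] 30
dish [315.09557409 115.58739577] [ 260   69  113  105 6236] [ 0.62948474 -0.20510632  0.018     ]
stand [183.71833648  41.75393825] [ 134    0   95   87 3174]
side [([338, 172, 8, 9, 60], [341.1, 176.0])]
[341.0283513  178.71655633]
[341.26874698 173.37882612]
```

```bash
python3 -c "
from bench import ctrl; print(ctrl.hand_in())"
```

```text
the job is handed in; nothing more can be done
None
```

I handed the job in at about 25 s of the 58 s allowed. The plinth is seated on the collar after a press of about 13 N, and the bushing stands upright near the centre of the 112 mm dish. I checked both in the camera images, but the hand-in returned no verdict.

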